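# Loosen the media and start the vibratory finisher

## Task

Loosen the settled media before starting the vibratory finisher: take the wooden stirrer from the tool block and stir right round the bowl's trough until every ball has been shifted from where it lay, keeping all the balls in the bowl and your fingers off them, then stand the stirrer back in its hole and let go of it. Then turn the starter switch clockwise past its two resting clicks to the third, sprung start position and keep holding it there: you finish while still holding the switch at start. Leave the bowl's lid, the bottle and the hammer alone.

Things in the scene. Friction and masses are not known exactly. Their poses are not given: they have to be found in the camera images.
- finisher: Bench-top vibratory finisher, fixed: round grey motor base under an open dark bowl, 150 mm outside diameter, 128 mm high at the rim, with a hub in the middle (stud tip 136 mm high). Origin on its axis at bench level, z up. The balls lie in the ring-shaped trough between the hub (22 mm radius at the floor, tapering upward) and the wall (inside radius 66 mm at the floor, 71 mm at the rim)
- trough (a point): Point on the finisher's axis at the height of the trough floor (84 mm above the bench)
- media0_center (a point): Centre of one of the nine loose, smooth ceramic balls (finishing media), 22 mm diameter, 15 g, lying one layer deep in the trough; all nine are alike
- media1_center (a point): Centre of one of the nine loose, smooth ceramic balls (finishing media), 22 mm diameter, 15 g, lying one layer deep in the trough; all nine are alike
- media2_center (a point): Centre of one of the nine loose, smooth ceramic balls (finishing media), 22 mm diameter, 15 g, lying one layer deep in the trough; all nine are alike
- media3_center (a point): Centre of one of the nine loose, smooth ceramic balls (finishing media), 22 mm diameter, 15 g, lying one layer deep in the trough; all nine are alike
- media4_center (a point): Centre of one of the nine loose, smooth ceramic balls (finishing media), 22 mm diameter, 15 g, lying one layer deep in the trough; all nine are alike
- media5_center (a point): Centre of one of the nine loose, smooth ceramic balls (finishing media), 22 mm diameter, 15 g, lying one layer deep in the trough; all nine are alike
- media6_center (a point): Centre of one of the nine loose, smooth ceramic balls (finishing media), 22 mm diameter, 15 g, lying one layer deep in the trough; all nine are alike
- media7_center (a point): Centre of one of the nine loose, smooth ceramic balls (finishing media), 22 mm diameter, 15 g, lying one layer deep in the trough; all nine are alike
- media8_center (a point): Centre of one of the nine loose, smooth ceramic balls (finishing media), 22 mm diameter, 15 g, lying one layer deep in the trough; all nine are alike
- stirrer: Wooden stirrer, 200 mm long, about 50 g, standing upright in the hole of the tool block: round 14 mm rod, then from 128 mm above the foot to the top a flat grip, 16 mm thick along its x axis and 26 mm wide along its y. Origin at the centre of its foot, z axis up along the rod
- stirrer_grip (a point): Point on the stirrer's axis in the flat grip, 168 mm from the foot (its centre of mass is about 120 mm from the foot); pinch the 16 mm thickness here
- block: Wooden tool block fixed to the bench, 80 mm (x) by 160 mm (y), 60 mm high, origin at the centre of its underside. The stirrer's hole is 45 mm along its +y; two screwdriver handles, 24 mm thick, tops 132 mm above the bench, stand fixed in it 15 and 55 mm along its -y
- block_hole0 (a point): Centre of the mouth of the stirrer's round hole, at the block's top face (60 mm above the bench); 21 mm wide with a 3 mm chamfer, 50 mm deep, upright
- starter: Grey motor-starter box fixed to the bench, 86 x 86 mm, 60 mm high, with the rotary switch on its top; origin at the centre of its underside, x axis along the switch's wing grip when the switch is at 0 (the pointer end then lies towards the box's -x)
- dial_grip (a point): Point on the switch's upright axis, 91 mm above the bench, inside its wing grip: a black bar 46 mm long, 14 mm thick, top 101 mm above the bench, on a 45 mm disc whose top is 68 mm above the bench. The point turns with the switch; its x runs along the wing, y across the thickness
- dial (a joint): Angle of the rotary switch in rad, 0 at off, growing clockwise seen from above. Detents at 0.44 (first) and 0.87 (second) keep it there; the third position, start, is at 1.31 to the end stop at 1.33, and a spring drives it back to the second when let go. About 0.2 N m takes it out of a detent, about 0.1 to 0.2 N m holds it at start
- lid: Grey lid of the bowl, flat disc 152 mm across and 16 mm thick with a black knob (top 30 mm), lying on the bench; origin at the centre of its underside; not part of the job
- glue: Small white bottle, 40 mm across, 100 mm high, standing on the bench; origin at the centre of its underside; not part of the job
- hammer: Hammer lying on the bench; origin under its middle, handle along -x of its own; not part of the job
Mind the look-alikes: they are no part of the job. Of the things that look like the starter, take the one that is farthest from the robot's base at the start.

How it is judged:
On the way, in this order (a step that is already met when the one before it is completed fails the run):
1. Every ball has been shifted at least 10 mm from where it lay, with the stirrer's foot down among the balls in the trough (distance of each of media0_center, media1_center, media2_center, media3_center, media4_center, media5_center, media6_center, media7_center, media8_center from where it was at the start of the episode above 0.01 m and z of stirrer in the frame of finisher below 0.106 m and horizontal distance between stirrer and finisher below 0.07 m), for 0.1 s.
2. The stirrer stands in its hole again (foot at least 35 mm below the block's top), let go (horizontal distance between stirrer and block_hole0 below 0.012 m and z of stirrer in the frame of block_hole0 below -0.035 m and angle between stirrer's own z axis and vertical below 0.25 rad and contact force between the fingers and stirrer below 0.1 N), for 0.2 s.
3. The switch is held by the fingers at start (value of joint dial above 1.24 rad and contact force between the fingers and dial above 1 N), for 0.3 s.
At the end, for the whole second after the job is handed in: Fingers hold the switch at start (joint above 1.24 rad, over 1 N on it, at rest); the stirrer stands released in its hole (foot within 12 mm of the axis and 35 mm or more below the block's top, tilt under 0.25 rad); all nine balls lie in the bowl (all of step 2 and all of step 3 and velocity of joint dial between -0.1 and 0.1 rad/s and linear speed of stirrer below 0.03 m/s and horizontal distance between each of media0_center, media1_center, media2_center, media3_center, media4_center, media5_center, media6_center, media7_center, media8_center and finisher below 0.075 m and z of each of media0_center, media1_center, media2_center, media3_center, media4_center, media5_center, media6_center, media7_center, media8_center in the frame of finisher below 0.128 m); the arm keeps its last pose, push and grip.
It fails at once if A ball leaves the bowl (horizontal distance between any of media0_center, media1_center, media2_center, media3_center, media4_center, media5_center, media6_center, media7_center, media8_center and finisher above 0.085 m).
It fails at once if The fingers press on a ball (contact force between the fingers and media0 above 1 N or contact force between the fingers and media1 above 1 N or contact force between the fingers and media2 above 1 N or contact force between the fingers and media3 above 1 N or contact force between the fingers and media4 above 1 N or contact force between the fingers and media5 above 1 N or contact force between the fingers and media6 above 1 N or contact force between the fingers and media7 above 1 N or contact force between the fingers and media8 above 1 N).
It fails at once if The lid, the bottle or the hammer is moved more than 30 mm (distance of any of lid, glue, hammer from where it was at the start of the episode above 0.03 m).
It also fails if it takes over 72 s, if anything falls off the work surface, if the arm or the gripper's body presses on something with over 40 N, if the wrist force passes 120 N, or if a joint passes its speed limit or range.

## Robot

A 7-joint arm with a two-finger parallel gripper is mounted at the origin on the work surface. World frame = base frame: x ahead of the robot, y to its left, z up, the work surface at z = 0. Lengths are in m, angles in rad, forces in N, time in s.
With the tool pointing down it reaches from about 0.375 to 0.925 m from the base axis. Payload 3.1 kg.
Tool frame: the origin (TCP) lies between the finger pads; the fingertips stand 19 mm ahead of it and the grasp point (between the pads) is the TCP; z points along the fingers, y is the line along which they close (so a half turn about z gives the same grasp; the last joint's range is limited). The gripper opens to 85 mm and grips with 20 to 120 N. Pads are 22 mm wide; open, the fingers measure 114 mm over their backs; the gripper's body (76 mm by 85 mm) begins 54 mm behind the grasp point. The pads swing forward as they close: fully open they stand 13 mm farther back than shut.
Start: joints at [1.108, 0.383, 0.044, 1.598, -0.018, 1.161, -0.05], TCP at [0.232, -0.607, 0.25] pointing down, gripper open.
Joint ranges: [-2.61, 2.61], [-0.41, 2.15], [-1.48, 1.57], [0, 2.5], [-1.57, 4.71], [0.05, 1.97], [-2.85, 2.85]. Speed limits (rad/s): [2.79, 2.79, 3.14, 3.14, 3.14, 3.14, 3.14].

## Interface

Orientations are given as a unit quaternion [x, y, z, w].
In Python, from bench import move_ptp, movel, move_j, move_gripper, pause, inverse_kinematics, read_camera, camera_params, MotionError, sign_off, look_for, tip_of, read_time_s, read_qpos, read_joint_vel, read_effort, read_eef_pos, read_tcp_rot, read_ft_force, read_ft_torque, read_finger_gap, read_grasp_force gives the robot as it stands. Calls block until the motion is done:
- move_ptp(position, orientation): joint-space move of the TCP to a pose.
- movel(position, orientation=None, speed=0.15): straight line of the TCP; orientation=None keeps the orientation; speed is the mean speed in m/s.
- move_j(angles): joint-space move.
- move_gripper(opening, effort=None): finger opening in m; effort is the grip in N (None keeps the last); returns when the fingers have stopped.
- pause(seconds).
- inverse_kinematics(position, orientation): joint angles nearest the present ones, or None.
- read_camera(name): name is "side" or "top"; returns the picture (420x560x3 uint8, red, green, blue); there is no depth.
- camera_params(name): a dict with "K" (3x3 intrinsics, pixels), "camera_from_world" (4x4, takes a point from world to camera coordinates). Camera axes: x right, y down, z forward; pixel columns grow to the right and rows downward; lengths in m; the calibration is good to about 2 mm. A picture is of the moment at which its call begins. camera_params takes no time and is no camera call.
A pose or a line that the arm cannot do raises MotionError and nothing moves.
- sign_off(): hands the job in; it is judged then, once.
Trained networks look in the newest picture that a camera, given by its name, has taken for a name from the list of things; names that differ only in an ending like _2 or _b are one class to them, and where a whole thing is asked for, a point or a joint stands for the part that bears it (a point fixed in the world has none). Each returns a list of dicts, best first, with "confidence" (0 to 1); they miss things now and then, are a little off and sometimes report something else, mostly with a low value. They report only what shows in the picture. A call takes as long as a camera call. They do not tell look-alikes from the thing itself.
- look_for(camera, name): "at" ([column, row] in pixels, amid what is visible of it).
- tip_of(camera, name): "at" ([column, row] in pixels: a listed point, or the origin of a listed thing).
Readings, each from a call of its own:
- read_time_s(): time.
- read_qpos(): joint angles.
- read_joint_vel(): joint speeds.
- read_effort(): joint torques, N m.
- read_eef_pos(): TCP position.
- read_tcp_rot(): TCP orientation.
- read_ft_force(): force on the tool from outside, world axes, zero at the start.
- read_ft_torque(): the same for the moment, N m.
- read_finger_gap(): finger opening in m.
- read_grasp_force(): force on a finger pad.
Only numpy, scipy, OpenCV 4.12 (cv2) and the standard library are available. Lean on these libraries where they do the work, as an engineer would, in place of code of your own. Each camera call takes 0.05 s, during which the arm holds its last target. There are 200 camera calls.

## Working session

There is one attempt and no reset: what is moved stays moved. The work goes in short steps, each a Python script; the robot and the scene stay as the last script left them, time stands still between calls to the robot, and variables do not carry over. Pictures are saved under pics/ and viewed, at most 10 in all, crops included, and the job is handed in when it is done.

```bash
mkdir -p pics; ls; cat > h.py <<'E'
import numpy as np, cv2
from bench import *
def ray(cam,uv):
    p=camera_params(cam);K=np.array(p["K"]);T=np.array(p["camera_from_world"]);R=T[:3,:3]
    d=R.T@np.linalg.inv(K)@np.array([uv[0],uv[1],1.]);o=-R.T@T[:3,3];return o,d/np.linalg.norm(d)
def atz(cam,uv,z):
    o,d=ray(cam,uv);return o+d*(z-o[2])/d[2]
def proj(cam,P):
    p=camera_params(cam);T=np.array(p["camera_from_world"]);q=np.array(p["K"])@(T[:3,:3]@np.array(P)+T[:3,3]);return q[:2]/q[2]
def save(cam,fn,box=None,sc=1):
    im=read_camera(cam)[:,:,::-1]
    if box: im=im[box[1]:box[3],box[0]:box[2]]
    cv2.imwrite("pics/"+fn,cv2.resize(im,None,fx=sc,fy=sc,interpolation=cv2.INTER_CUBIC))
E
python3 - <<'E'
from h import *
np.set_printoptions(precision=3,suppress=True)
a=read_camera("top");b=read_camera("side")
cv2.imwrite("pics/top0.png",a[:,:,::-1]);cv2.imwrite("pics/side0.png",b[:,:,::-1])
Z=dict(trough=.084,stirrer_grip=.178,block_hole0=.06,dial_grip=.091,starter=0,finisher=0,block=0,stirrer=.01,media0_center=.095,glue=0,lid=0,hammer=0)
for c in("top","side"):
    print(c,ray(c,(280,210)))
    for n,z in Z.items():
        print(n,[(np.round(d["at"]),round(d["confidence"],2),atz(c,d["at"],z)[:2]) for d in tip_of(c,n)])
E
```

```text
pics
top (array([0.243, 0.   , 1.581]), array([ 0.217,  0.005, -0.976]))
trough [(array([286., 233.]), 0.66, array([ 0.507, -0.011])), (array([200., 212.]), 0.34, array([0.568, 0.247]))]
stirrer_grip [(array([351., 217.]), 0.62, array([ 0.539, -0.191])), (array([344., 207.]), 0.44, array([ 0.568, -0.173]))]
block_hole0 [(array([340., 216.]), 0.98, array([ 0.566, -0.173]))]
dial_grip [(array([357., 310.]), 0.77, array([ 0.284, -0.218])), (array([200., 214.]), 0.75, array([0.56 , 0.244])), (array([194., 282.]), 0.45, array([0.358, 0.253]))]
starter [(array([354., 309.]), 0.7, array([ 0.289, -0.222])), (array([203., 283.]), 0.67, array([0.361, 0.242])), (array([206., 219.]), 0.6, array([0.562, 0.241])), (array([201., 213.]), 0.47, array([0.581, 0.259]))]
finisher [(array([288., 239.]), 0.72, array([ 0.501, -0.019])), (array([202., 212.]), 0.51, array([0.585, 0.256])), (array([300., 242.]), 0.2, array([ 0.495, -0.057]))]
block [(array([350., 219.]), 0.86, array([ 0.569, -0.212]))]
stirrer [(array([340., 219.]), 0.71, array([ 0.566, -0.18 ])), (array([418., 221.]), 0.67, array([ 0.565, -0
[... 495 characters left out ...]
.579, -0.167])), (array([243., 223.]), 0.32, array([ 0.473, -0.134]))]
block_hole0 [(array([294., 275.]), 0.79, array([ 0.574, -0.174]))]
dial_grip [(array([151., 290.]), 0.89, array([ 0.284, -0.217]))]
starter [(array([198., 210.]), 0.8, array([0.353, 0.223])), (array([161., 329.]), 0.66, array([ 0.291, -0.233])), (array([270., 204.]), 0.55, array([0.566, 0.227]))]
finisher [(array([264., 259.]), 0.64, array([ 0.523, -0.033]))]
block [(array([295., 311.]), 0.63, array([ 0.57 , -0.219]))]
stirrer []
media0_center []
glue [(array([273., 176.]), 0.71, array([0.594, 0.405]))]
lid [(array([369., 253.]), 0.98, array([ 0.786, -0.046]))]
hammer [(array([317., 402.]), 0.94, array([ 0.572, -0.436]))]
```

View pics/top0.png

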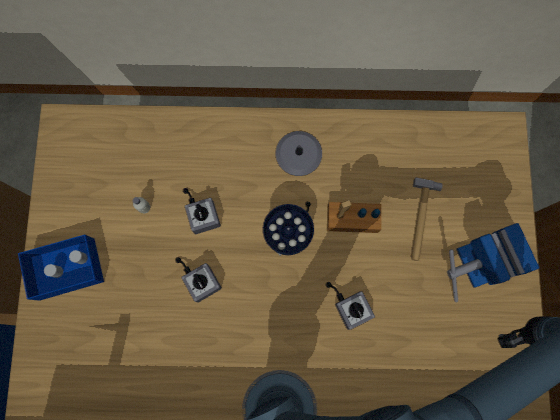

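View pics/side0.png

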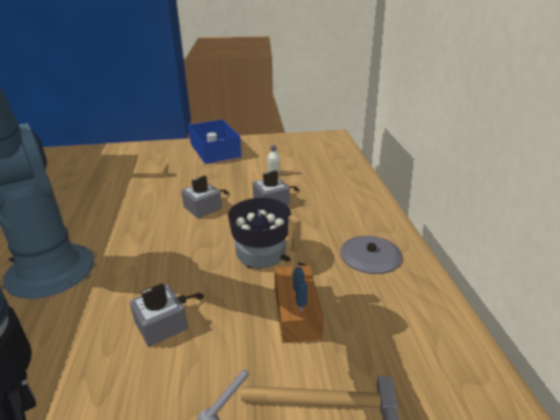

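```bash
python3 - <<'E'
import cv2
a=cv2.imread("pics/top0.png");f=lambda b,s:cv2.resize(a[b[1]:b[3],b[0]:b[2]],None,fx=s,fy=s,interpolation=cv2.INTER_CUBIC)
cv2.imwrite("pics/crop0.png",f((165,165,385,295),3.6))
E
```

```text
(no output)
```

View pics/crop0.png

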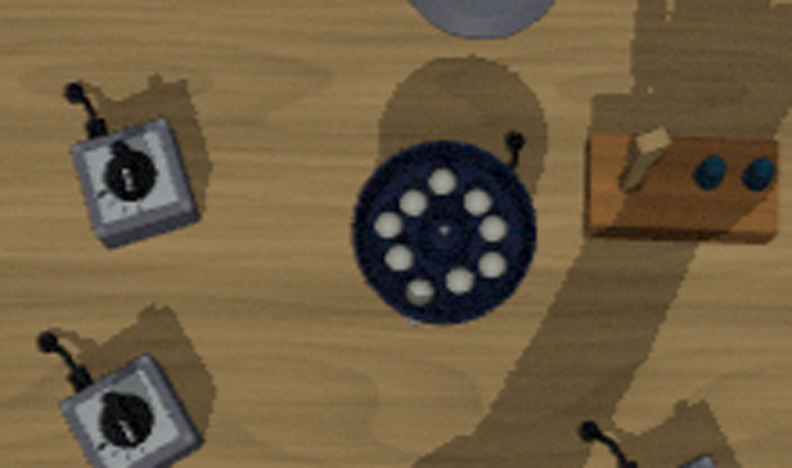

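Candidates for the starter are at top-image pixels (201,214), (200,282) and (355,310). They lie about 0.61, 0.44 and 0.36 m from the base, so (201,214) is the one. The balls form a ring around (288,229). The stirrer's grip shows at (346,205) above the hole at (340,217). Next I'll confirm with one enlarged crop.

```bash
python3 - <<'E'
from h import *
np.set_printoptions(precision=4,suppress=True)
a=cv2.imread("pics/top0.png");s=cv2.imread("pics/side0.png")
f=lambda a,b:cv2.resize(a[b[1]:b[3],b[0]:b[2]],(400,300),interpolation=cv2.INTER_CUBIC)
cv2.imwrite("pics/crop1.png",np.vstack([np.hstack([f(a,(180,192,228,228+0)) if 0 else f(a,(178,193,226,229)),f(a,(326,193,374,229))]),np.hstack([f(s,(240,165,304,213)),f(s,(262,205,342,265))])]))
# rim fit: dark blue bowl
hsv=cv2.cvtColor(a,cv2.COLOR_BGR2HSV)
b=a.astype(int);m=((b[:,:,0]>b[:,:,2]+8)&(b.max(2)<90)).astype(np.uint8);m2=np.zeros_like(m);m2[200:260,258:318]=m[200:260,258:318]
c=max(cv2.findContours(m2,0,1)[0],key=cv2.contourArea);h=cv2.convexHull(c);e=cv2.fitEllipse(h);print("rim",e,atz("top",e[0],.128))
print("stud",atz("top",(288.6,228.9),.136))
# balls
g=a[200:260,258:318].min(2);n,l,st,ce=cv2.connectedComponentsWithStats((cv2.resize(g,None,fx=6,fy=6,interpolation=2)>85).astype(np.uint8))
for i in range(1,n):
    if st[i,4]>300:
        uv=(ce[i]-2.5)/6+[258,200];print("ball",uv,st[i,4],atz("top",uv,.095)[:2])
print("vert stick above hole:",proj("top",(.568,-.173,.06)),proj("top",(.568,-.173,.21)),"side",proj("side",(.568,-.173,.06)),proj("side",(.568,-.173,.21)))
E
```

```text
rim ((288.1032409667969, 228.97457885742188), (49.859371185302734, 50.617713928222656), 13.640151977539062) [ 0.5109 -0.0162  0.128 ]
stud [ 0.5097 -0.0175  0.136 ]
ball [287.3856 215.1138] 1291 [ 0.5588 -0.0138]
ball [297.0904 220.7168] 1301 [ 0.5423 -0.0428]
ball [279.3076 220.9984] 1303 [0.5406 0.0098]
ball [272.3663 227.1287] 1323 [0.5218 0.03  ]
ball [301.4964 228.1529] 1296 [ 0.5201 -0.056 ]
ball [275.3923 236.3114] 1312 [0.4945 0.0206]
ball [301.2181 238.1792] 1290 [ 0.4901 -0.0555]
ball [292.184  242.5945] 1331 [ 0.4766 -0.0291]
ball [281.2087 245.1318] 905 [0.4685 0.003 ]
vert stick above hole: [339.6453 215.3846] [345.7684 204.0899] side [291.1227 275.0921] [291.5035 216.1226]
```

View pics/crop1.png

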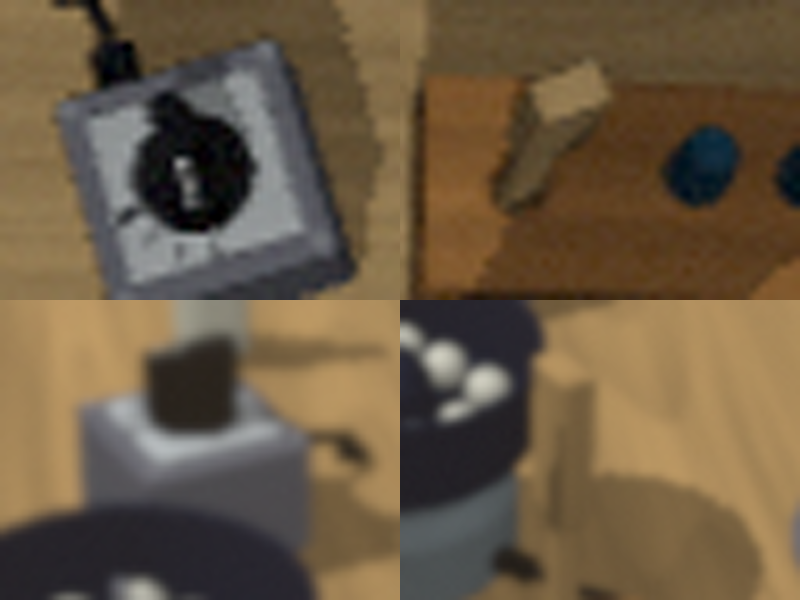

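The enlarged crop shows one thing of note per panel:
- **Starter:** at (201,213), the wing lies along its panel edge at about 16° world yaw. The ticks run clockwise from the wing's near end, so the switch is at 0. It is the farthest starter, so it's the right one.
- **Stirrer:** it stands nearly vertical with its grip top at (346.3,203.8). The long face has a yaw of about -62°, so I close along about 29°.

```bash
cat >> h.py <<'E'
from scipy.spatial.transform import Rotation as Ro
def down(c):  # closing axis yaw c (deg)
    return (Ro.from_euler('z',c+90,degrees=True)*Ro.from_euler('x',180,degrees=True)).as_quat()
E
python3 - <<'E'
from h import *
np.set_printoptions(precision=3,suppress=True)
C=lambda u,v:(178+u/8.33-.5,193+v/8.33-.5)
print("dial top",atz("top",C(193,172),.068),"side",atz("side",(269.7,178.2),.085))
pc=[atz("top",C(*p),.06)[:2] for p in((90,118),(250,65),(305,240),(130,285))]
print(pc,np.mean(pc,0)); 
for i,j in((1,2),(0,3)): d=pc[i]-pc[j];print(np.degrees(np.arctan2(d[1],d[0])))
for i,j in((0,1),(3,2)): d=pc[i]-pc[j];print(np.degrees(np.arctan2(d[1],d[0]))-90)
C2=lambda u,v:(326+u/8.33-.5,193+v/8.33-.5)
q=[atz("top",C2(u-400,v),.21)[:2] for u,v in((530,95),(592,62),(612,98),(550,125))]
print("grip",np.mean(q,0),[(np.linalg.norm(q[i]-q[(i+1)%4]),np.degrees(np.arctan2(*(q[i]-q[(i+1)%4])[::-1]))) for i in range(4)])
for c in(29,209): print("stir",c,[inverse_kinematics(p,down(c)) for p in((.568,-.175,.178),(.566,-.016,.26),(.454,-.016,.26))])
for c in(106,-74):
  for k in(0,-80): print("dial",c+k,inverse_kinematics((.567,.243,.093),down(c+k)))
E
```

```text
dial top [0.566 0.248 0.068] side [0.567 0.232 0.085]
[array([0.588, 0.288]), array([0.608, 0.23 ]), array([0.543, 0.207]), array([0.526, 0.27 ])] [0.566 0.249]
19.382535581772718
15.982255894588858
19.959724642063932
15.742463362385578
grip [ 0.569 -0.174] [(np.float64(0.023635629072979943), np.float64(119.27932612313784)), (np.float64(0.013756270167864073), np.float64(28.17899078164912)), (np.float64(0.022659800423618544), np.float64(-65.24172160475818)), (np.float64(0.011993100813428921), np.float64(-146.98128393054017))]
stir 29 [array([ 0.684,  0.412, -0.555,  1.778,  0.25 ,  1.023,  0.541]), array([ 0.486,  0.276, -0.618,  1.767,  0.174,  1.153,  0.321]), array([ 0.592,  0.031, -0.649,  2.01 ,  0.021,  1.107,  0.44 ])]
stir 209 [array([ 0.301,  0.356, -0.086,  1.797,  0.036,  0.99 , -2.435]), array([ 0.276,  0.242, -0.369,  1.777,  0.095,  1.141, -2.758]), array([ 0.432,  0.022, -0.488,  2.016,  0.011,  1.106, -2.697])]
dial 106 [ 0.287  0.763 -1.024  1.756  0.742  1.063  0.848]
dial 26 [ 0.269  0.744 -0.992  1.757  0.714  1.047 -0.531]
dial -74 [ 0.078  0.613 -0.707  1.765  0.48   0.943 -2.12 ]
dial -154 [-1.285  0.858  1.146  1.831 -0.896  1.082 -2.477]
```

```bash
python3 - <<'E'
from h import *
np.set_printoptions(precision=3,suppress=True)
q=down(29)
move_gripper(.06)
move_ptp((.568,-.174,.27),q)
movel((.568,-.174,.178),speed=.1)
save("top","g_top.png",(320,180,376,222),7);save("side","g_side.png",(255,170,335,300),4)
f0=read_ft_force(); move_gripper(0.0,effort=80)
print(read_finger_gap(),read_grasp_force(),f0,read_ft_force(),read_ft_torque(),read_eef_pos(),read_time_s(),read_qpos())
a=cv2.imread("pics/g_side.png");b=cv2.imread("pics/g_top.png")
E
```

```text
0.014950341790482982 77.94474720954895 [ 0.272  0.234 -0.03 ] [0.083 0.017 1.69 ] [ 0.064 -0.133  0.007] [ 0.568 -0.174  0.178] 5.2833 [ 0.646  0.402 -0.51   1.779  0.226  1.017  0.557]
```

View pics/g_side.png

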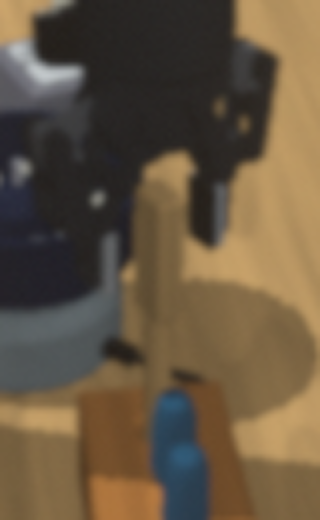

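```bash
python3 - <<'E'
from h import *
np.set_printoptions(precision=3,suppress=True)
movel((.568,-.174,.33),speed=.12)
print(read_ft_force(),read_finger_gap())
movel((.455,-.020,.33),speed=.2)
print(read_ft_force(),read_ft_torque(),read_time_s())
save("side","over.png",(190,130,330,270),4)
print([proj("side",(.455,-.02,z)) for z in(.162,.28)])
E
```

```text
[ 0.043 -0.716 -0.392] 0.015159760518511109
[ 0.779 -0.13  -0.673] [ 0.008  0.054 -0.034] 7.8083
[array([232.448, 202.032]), array([228.749, 154.727])]
```

View pics/over.png

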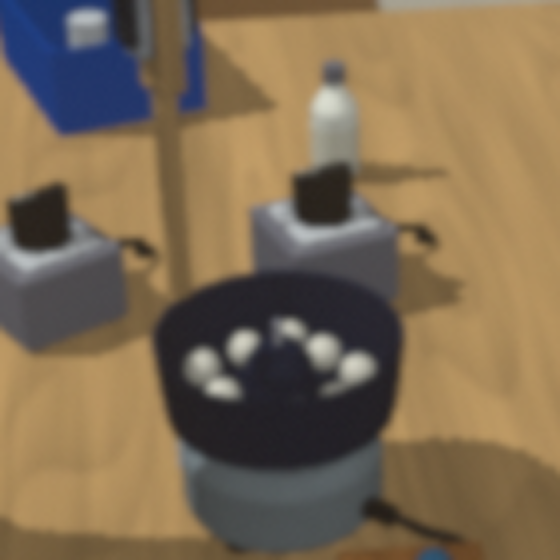

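The rod hangs nearly straight with its foot near crop (178,300), a few mm right of the prediction at (171,290). I'll check whether the bowl shows the same offset in this camera, using existing data plus a nudge.

```bash
python3 - <<'E'
from h import *
np.set_printoptions(precision=3,suppress=True)
P=lambda X:(proj("side",X)-[190,130]+.5)*4-.5
print("rim L/R pred", P((.435,-.017,.128)),P((.585,-.017,.128)),"near/far",P((.51,-.092,.128)),P((.51,.058,.128)))
print("rod pred",[P((.455,-.02,z)) for z in(.17,.2,.25,.285)])
a=cv2.imread("pics/over.png").astype(int)
for y in(110,150,200,250,280): print(y,P((.455,-.02,0))[0].round(), ''.join('%4d'%v for v in a[y,130:215:4].sum(1)//3))
E
```

```text
rim L/R pred [140.691 339.683] [395.041 320.229] near/far [280.287 401.254] [258.551 266.852]
rod pred [array([170.35 , 277.561]), array([166.737, 231.367]), array([160.444, 150.903]), array([155.823,  91.823])]
110 189.0   65  66  65  66  71  81  91  94  92  91  89  88  82  77  76  77  78  82  85  89  93  94
150 189.0  134 133 134 136 137 132 119 100  88  88  90  92  97 110 119 123 123 124 127 128 132 134
200 189.0  136 137 137 137 139 139 134 121 104  89  87  89  91  97 110 120 124 126 127 129 129 128
250 189.0  103  83  57  45  48  63  88 109 117 109  97  90  88  89  97 113 125 130 132 134 134 132
280 189.0   89  91  92  94 104 120 134 139 136 123 105  91  88  87  90 101 114 122 123 120 115 106
```

The rod and the bowl are shifted alike in the side view by about 9 crop px, a calibration offset. So the rod is right relative to the bowl, and I'll stir.

```bash
python3 - <<'E'
from h import *
np.set_printoptions(precision=2,suppress=True)
cx,cy=.510,-.017
movel((cx-.055,cy-.003,.33),speed=.1)
z=.33
for z in(.30,.275,.265,.258):
    movel((cx-.055,cy-.003,z),speed=.06);f=read_ft_force();print(z,f)
    if abs(f[2])>8: break
else:
    r=.046
    for k,a in enumerate(np.arange(184,184+377,15)):
        t=np.radians(a);r=.050 if k==0 else .044
        movel((cx+r*np.cos(t),cy+r*np.sin(t),.258),speed=.07)
        f=read_ft_force();print(a,f,round(read_time_s(),1))
        if np.linalg.norm(f)>25: print("STOP");break
save("top","stir.png",(248,190,328,270),7)
E
```

```text
0.3 [ 0.02 -0.44  0.24]
0.275 [-1.16  0.34 -0.46]
0.265 [-0.83 -0.87  0.46]
0.258 [-0.31 -0.81 -0.02]
184 [ 0.13 -0.2  -0.39] 10.2
199 [ 0.35  0.02 -1.1 ] 10.5
214 [ 0.8   0.64 -0.66] 10.8
229 [-0.05 -0.6  -0.73] 11.1
244 [-0.07  2.91  0.27] 11.4
259 [-0.08  5.67 -0.58] 11.8
274 [ 1.38  5.02 -0.  ] 12.1
289 [ 0.19  0.99 -0.61] 12.4
304 [-0.52 -0.46  0.55] 12.7
319 [-1.2   2.52 -0.13] 13.0
334 [-0.85  0.5  -0.3 ] 13.3
349 [-2.98  0.42 -0.71] 13.7
364 [-2.45  1.69 -0.24] 14.0
379 [-0.71  0.31 -0.19] 14.3
394 [-3.33 -2.57  1.46] 14.6
409 [-5.04 -2.12  0.71] 14.9
424 [-0.05 -3.45 -0.72] 15.2
439 [-0.94 -4.39 -0.94] 15.6
454 [-1.16 -3.36 -0.4 ] 15.9
469 [ 2.83 -3.83 -0.71] 16.2
484 [ 1.86 -4.42  0.56] 16.5
499 [ 4.47 -2.11 -1.73] 16.8
514 [ 4.8  -3.01  0.18] 17.1
529 [ 3.37 -3.4   0.27] 17.5
544 [6.24 1.81 0.25] 17.8
559 [ 6.76  0.94 -0.89] 18.1
```

View pics/stir.png

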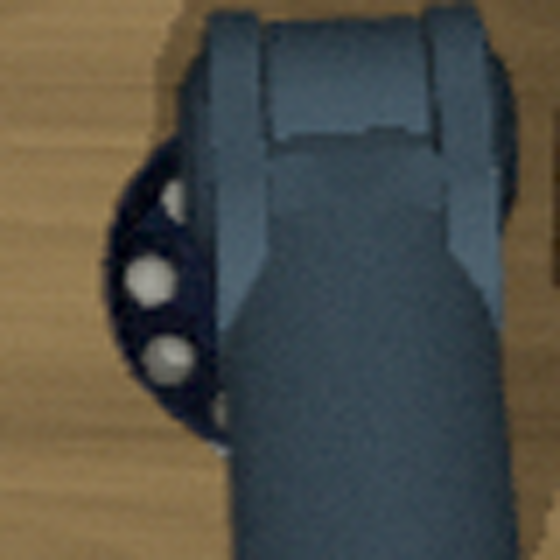

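```bash
cat > tile.py <<'E'
from h import *
np.set_printoptions(precision=2,suppress=True)
cx,cy,r=.510,-.017,.0465
T=[];
for k,a in enumerate(np.arange(199,199+381,12)):
    t=np.radians(a)
    movel((cx+r*np.cos(t),cy+r*np.sin(t),.258),speed=.05)
    f=read_ft_force()
    if k%2==0:
        im=read_camera("side")[190:240,227:293,::-1].copy();T.append(cv2.resize(im,(200,150),interpolation=cv2.INTER_CUBIC));cv2.putText(T[-1],str(a%360),(2,12),0,.4,(0,0,255))
        print(a%360,"rad %.1f tan %.1f z %.1f"%(f[0]*np.cos(t)+f[1]*np.sin(t),-f[0]*np.sin(t)+f[1]*np.cos(t),f[2]),round(read_time_s(),1),read_ft_torque())
T=T[:16]
cv2.imwrite("pics/tiles.png",np.vstack([np.hstack(T[i:i+4]) for i in range(0,16,4)]))
E
python3 tile.py
```

```text
199 rad -8.2 tan 0.6 z -0.0 18.4 [ 0.65 -3.02  0.02]
223 rad 0.4 tan -0.8 z -0.3 19.2 [ 0.03 -0.01  0.01]
247 rad 0.5 tan 0.4 z 0.0 19.9 [ 0.01 -0.    0.02]
271 rad -0.2 tan 0.4 z -0.6 20.6 [ 0.03 -0.02 -0.04]
295 rad -1.8 tan -1.3 z -0.1 21.4 [0.42 0.78 0.04]
319 rad -6.9 tan -0.8 z 1.2 22.1 [ 1.63  1.89 -0.06]
343 rad -4.9 tan -1.0 z -0.2 22.9 [ 0.21  1.94 -0.02]
7 rad -4.7 tan 1.3 z -0.3 23.6 [0.61 1.83 0.  ]
31 rad -5.4 tan 0.6 z 0.2 24.3 [-0.93  2.   -0.01]
55 rad -5.3 tan -0.9 z 0.4 25.1 [-1.69  0.79  0.02]
79 rad -4.6 tan 2.0 z -1.0 25.8 [-1.71  0.86 -0.  ]
103 rad -6.1 tan 0.0 z 0.5 26.5 [-1.87 -0.33  0.01]
127 rad -4.8 tan -1.7 z -0.1 27.2 [-1.14 -1.24  0.01]
151 rad -4.9 tan -2.6 z -0.2 28.0 [-0.09 -1.9  -0.01]
175 rad -6.5 tan 1.5 z -1.1 28.7 [-0.84 -2.35  0.08]
199 rad -7.8 tan -0.8 z 0.1 29.4 [ 1.31 -2.44  0.06]
```

View pics/tiles.png

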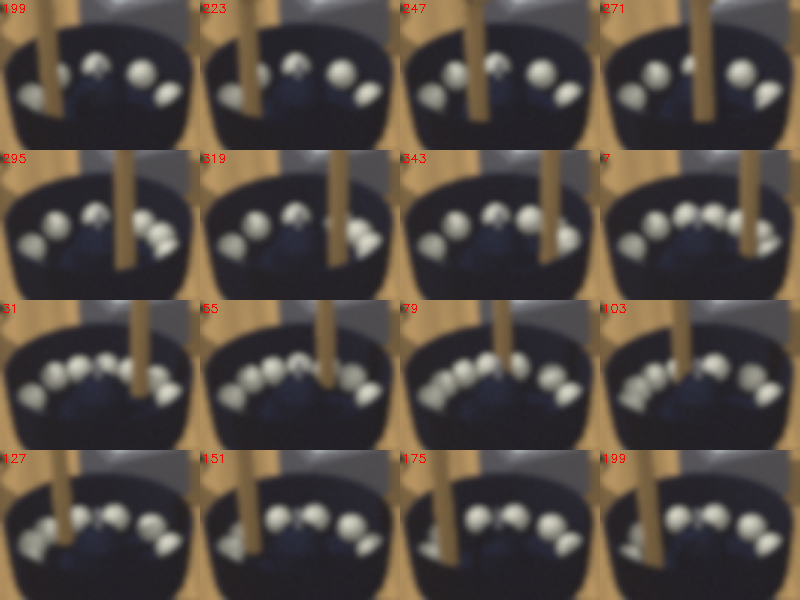

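The tiles show balls slipping past on the wall side, for example at 319 to 55 deg. I'll run a pass hugging the wall at r = 53 mm, where the outer gap is only 6 mm, starting from the empty arc.

```bash
cat > tile2.py <<'E'
from h import *
np.set_printoptions(precision=2,suppress=True)
cx,cy=.510,-.017
T=[];
for k,(a,r) in enumerate([(214,.0465),(229,.0465),(244,.053)]+[(a,.053) for a in range(259,244+362,15)]):
    t=np.radians(a)
    movel((cx+r*np.cos(t),cy+r*np.sin(t),.258),speed=.06)
    f=read_ft_force()
    if k%2==0 or k>14:
        im=read_camera("side")[190:240,227:293,::-1].copy();T.append(cv2.resize(im,(160,120),interpolation=cv2.INTER_CUBIC));cv2.putText(T[-1],str(a%360),(2,12),0,.4,(0,0,255))
        print(a%360,"rad %.1f tan %.1f z %.1f"%(f[0]*np.cos(t)+f[1]*np.sin(t),-f[0]*np.sin(t)+f[1]*np.cos(t),f[2]),round(read_time_s(),1))
    if np.linalg.norm(f)>30: print("STOP",a,f);break
T=T+[T[-1]*0]*(25-len(T))
cv2.imwrite("pics/tiles2.png",np.vstack([np.hstack(T[i:i+5]) for i in range(0,25,5)]))
E
python3 tile2.py
```

```text
214 rad -7.0 tan 1.6 z 0.1 30.1
244 rad 0.6 tan -0.2 z -0.3 30.9
274 rad -0.5 tan -0.4 z -0.9 31.7
304 rad -5.0 tan -2.9 z 1.8 32.5
334 rad -5.7 tan -0.9 z -0.4 33.3
4 rad -6.4 tan 1.6 z 1.5 34.1
34 rad -7.6 tan 2.4 z 1.3 35.0
64 rad -0.5 tan -0.5 z 0.0 35.8
79 rad 0.4 tan -0.5 z -1.2 36.2
94 rad 0.6 tan -0.0 z 0.0 36.6
109 rad -0.4 tan 0.9 z -1.1 37.1
124 rad -0.1 tan 0.1 z -0.2 37.5
139 rad 0.5 tan 0.3 z -0.6 38.0
154 rad -0.6 tan -0.0 z -0.5 38.4
169 rad -0.7 tan 0.8 z -0.2 38.8
184 rad -0.3 tan 0.6 z -0.3 39.2
199 rad -0.4 tan -0.5 z -0.2 39.7
214 rad 0.0 tan 0.4 z 0.3 40.1
229 rad -0.2 tan 0.5 z -0.5 40.5
244 rad -0.1 tan -1.1 z -0.6 41.0
```

View pics/tiles2.png

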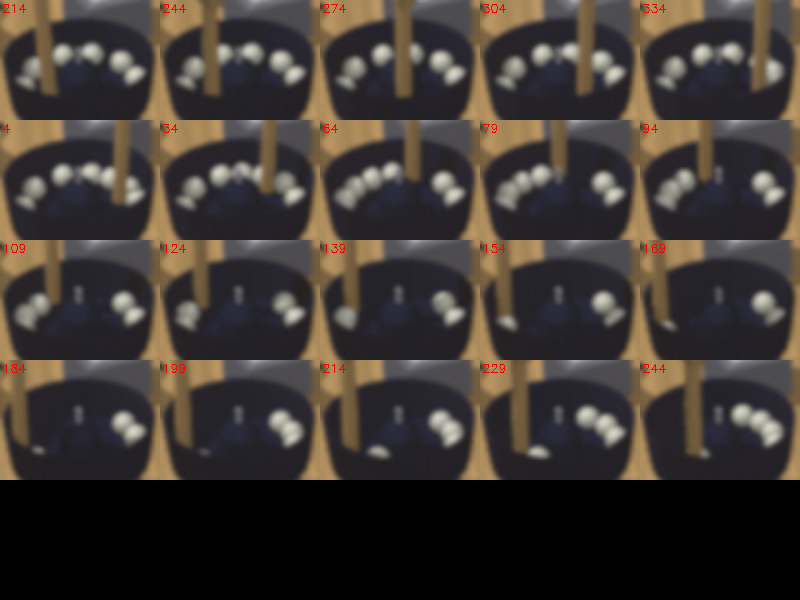

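From 64° the rod pushes cleanly, and by 244° all the balls form one chain ahead of it. I'll push the chain another 80°, back off, lift out and go over the hole for a check.

```bash
python3 - <<'E'
from h import *
np.set_printoptions(precision=3,suppress=True)
cx,cy,r=.510,-.017,.053
P=lambda a,z:(cx+r*np.cos(np.radians(a)),cy+r*np.sin(np.radians(a)),z)
for a in(264,284,304,324,319): movel(P(a,.258),speed=.06);print(a,read_ft_force())
movel(P(319,.33),speed=.15)
movel((.568,-.174,.33),speed=.25)
movel((.568,-.174,.242),speed=.15)
print(read_ft_force(),read_time_s(),read_finger_gap())
s=read_camera("side");t=read_camera("top")
cv2.imwrite("pics/s2.png",s[:,:,::-1]);cv2.imwrite("pics/t2.png",t[:,:,::-1])
f=lambda a,b,w:cv2.resize(a[b[1]:b[3],b[0]:b[2],::-1],w,interpolation=cv2.INTER_CUBIC)
cv2.imwrite("pics/chk.png",np.hstack([f(s,(260,180,340,300),(400,600)),np.vstack([f(t,(248,193,328,253),(400,300)),f(s,(240,165,304,213),(400,300))])]))
S=lambda z:(proj("side",(.568,-.174,z))-[260,180]+.5)*5-.5
print("pred rod",[S(z) for z in(.21,.15,.1,.074,.06)])
for n in("block_hole0",): print([(d["at"],d["confidence"]) for d in tip_of("side",n)])
E
```

```text
264 [ 0.458  0.411 -0.468]
284 [ 0.367  0.037 -0.263]
304 [-4.848  2.688  0.822]
324 [-3.72   4.361 -0.236]
319 [-2.749  4.256  0.309]
[0.652 0.247 0.712] 45.075 0.01524091572526573
pred rod [array([159.906, 183.973]), array([159.088, 308.41 ]), array([158.451, 405.396]), array([158.134, 453.608]), array([157.967, 478.971])]
[([293.8, 274.6], 0.9), ([274.5, 174.8], 0.53)]
```

View pics/chk.png

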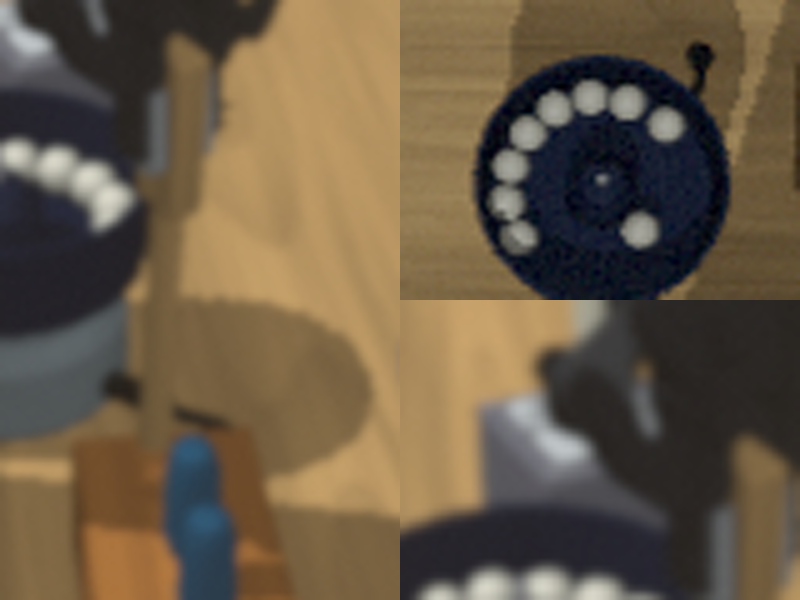

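The top view shows nine balls in the bowl, eight in a chain and one by the hub at (640,230), at least 16 mm from any starting spot. The rod now leans: its junction is at crop (170,200) and its foot near (152,450), while the hole is at about (169,473). I'll measure the tilt numerically.

```bash
python3 - <<'E'
from h import *
np.set_printoptions(precision=1,suppress=True)
a=cv2.imread("pics/s2.png").astype(int)
for r in range(222,278,4): print(r,' '.join('%3d/%3d'%(a[r,c,2],a[r,c,0]) for c in range(282,303)))
tcp=np.array((.568,-.174,.242))
for s in(0,-.007,-.014,.007):
  print(s,[proj("side",tcp+np.array((.485*s,-.875*s,-.168))*k) for k in(0,.25,.6,1)])
for e in(-.007,.007): print("e",e,[proj("side",tcp+np.array((.875*e,.485*e,-.168))*k) for k in(.25,.6,1)])
E
```

```text
222 187/175 160/152 123/119  87/ 87  58/ 62  43/ 45  45/ 41  59/ 42  80/ 48  92/ 51  98/ 54 101/ 55 106/ 57 111/ 59 116/ 62 124/ 67 136/ 73 155/ 83 172/ 92 183/ 98 185/ 98
226  44/ 49  38/ 42  38/ 40  36/ 39  37/ 39  37/ 37  45/ 37  65/ 43  88/ 51 103/ 56 111/ 60 115/ 62 117/ 63 125/ 67 141/ 75 162/ 86 174/ 92 178/ 94 180/ 96 183/ 97 186/ 99
230  35/ 39  35/ 39  37/ 39  36/ 38  38/ 39  42/ 38  60/ 44  79/ 48  97/ 54 107/ 59 112/ 61 116/ 62 121/ 65 130/ 70 149/ 80 167/ 90 176/ 93 179/ 96 178/ 95 180/ 97 183/ 98
234  36/ 39  35/ 38  37/ 39  39/ 38  54/ 42  88/ 54 119/ 67 126/ 68 116/ 63 111/ 60 114/ 62 116/ 63 122/ 66 134/ 72 155/ 83 169/ 91 176/ 94 177/ 94 179/ 96 179/ 96 179/ 96
238  38/ 40  45/ 44  75/ 55 118/ 71 153/ 84 166/ 89 158/ 85 136/ 73 116/ 63 112/ 61 115/ 62 117/ 63 123/ 66 135/ 72 152/ 82 162/ 87 164/ 88 164/ 88 169/ 90 175/ 94 173/ 93
242  79/ 87  83/ 89  88/ 87 101/ 79 115/ 72 119/ 67 113/ 61 107/ 57 108/ 58 112/ 60 114/ 61 116/ 62 117/ 63 115/ 62 116/ 62 121/ 65 121/ 65 118/ 64 117/ 63 118/ 63 120/ 65
246  85/ 92  80/ 86  84/ 80  99/ 74 115/ 70 121/ 67 114/ 62 108/ 58 
[... 1156 characters left out ...]
109/ 42 109/ 42 109/ 42 112/ 42 119/ 45 127/ 48 133/ 50 132/ 55 115/ 63  86/ 77  58/ 88  47/ 93  44/ 93  45/ 92  44/ 89  43/ 86  43/ 82  43/ 80  46/ 74
0 [array([291.7, 202.3]), array([291.6, 220.7]), array([291.4, 244.8]), array([291.2, 270.3])]
-0.007 [array([291.7, 202.3]), array([291. , 220.3]), array([290.1, 243.8]), array([289.2, 268.6])]
-0.014 [array([291.7, 202.3]), array([290.5, 219.9]), array([288.9, 242.8]), array([287.2, 267. ])]
0.007 [array([291.7, 202.3]), array([292.1, 221.1]), array([292.7, 245.8]), array([293.3, 272. ])]
e -0.007 [array([290.8, 221. ]), array([289.8, 245.5]), array([288.6, 271.6])]
e 0.007 [array([292.3, 220.4]), array([293., 244.]), array([293.8, 269.1])]
```

The rod has slipped about 0.05 rad around the pinch axis. I'll tilt the tool back and insert under force watch.

```bash
python3 - <<'E'
from h import *
np.set_printoptions(precision=2,suppress=True)
c=np.radians(29);q=(Ro.from_rotvec(-.048*np.array([np.cos(c),np.sin(c),0]))*Ro.from_quat(down(29))).as_quat()
movel((.568,-.174,.242),q,speed=.1)
for z in(.232,.226,.220,.212,.2,.19,.181):
    movel((.568,-.174,z),q,speed=.06);f=read_ft_force();print(z,f,read_ft_torque())
    if f[2]>10 or np.linalg.norm(f)>25: print("STOP");break
print(read_time_s())
E
```

```text
0.232 [-0.51 -0.25 -0.28] [0.04 0.05 0.01]
0.226 [0.35 0.23 0.27] [ 0.03 -0.01 -0.02]
0.22 [-0.12 -0.23 -1.07] [ 0.08 -0.03 -0.03]
0.212 [0.57 1.   0.82] [ 0.02 -0.06 -0.  ]
0.2 [ 0.73  0.61 -1.07] [ 0.05 -0.12 -0.02]
0.19 [-0.55  0.2  -0.31] [ 0.12 -0.11 -0.01]
0.181 [ 0.92 -0.99 -0.35] [ 0.06 -0.13 -0.01]
47.5417
```

```bash
python3 - <<'E'
from h import *
np.set_printoptions(precision=4,suppress=True)
move_gripper(.06)
movel((.568,-.174,.28),speed=.2)
t=read_camera("top");s=read_camera("side")
cv2.imwrite("pics/t3.png",t[:,:,::-1]);cv2.imwrite("pics/s3.png",s[:,:,::-1])
for c in("top","side"):
  for n,z in(("dial_grip",.091),("stirrer_grip",.178),("stirrer",.01)):print(c,n,[(np.round(d["at"],1),round(d["confidence"],2),atz(c,d["at"],z)[:2]) for d in tip_of(c,n)])
print(read_time_s())
a=t[:,:,::-1]
m=np.zeros(a.shape[:2],np.uint8);R=(slice(190,238),slice(176,228));h=cv2.cvtColor(a,cv2.COLOR_BGR2HSV)
m[R]=((h[R][:,:,1]<70)&(h[R][:,:,2]>110));c=max(cv2.findContours(m,0,1)[0],key=cv2.contourArea);r=cv2.minAreaRect(c);print("panel",r)
b=cv2.boxPoints(r);w=np.array([atz("top",p,.06)[:2] for p in b]);print(w,w.mean(0),[(np.linalg.norm(w[i]-w[i-1]),np.degrees(np.arctan2(*(w[i]-w[i-1])[::-1]))) for i in range(4)])
m[:]=0;m[R]=(a[R].max(2)<45);c=max(cv2.findContours(m,0,1)[0],key=cv2.contourArea);x,y,ww,hh=cv2.boundingRect(c);print("dark",x,y,ww,hh,cv2.moments(c)['m00'],cv2.fitEllipse(c))
g=a[198:230,184:218].max(2)
for row in g[::1]: print(' '.join('%3d'%v for v in row))
E
```

```text
top dial_grip [(array([194.8, 279.5]), 0.74, array([0.3646, 0.2517])), (array([199.5, 207.7]), 0.67, array([0.5779, 0.2482])), (array([295.5, 151.4]), 0.42, array([ 0.7588, -0.0359]))]
top stirrer_grip [(array([344.7, 207.2]), 0.55, array([ 0.5666, -0.174 ]))]
top stirrer [(array([339.4, 220.5]), 0.42, array([ 0.5623, -0.1778]))]
side dial_grip [(array([152.3, 291.5]), 0.74, array([ 0.2865, -0.2203])), (array([196.4, 183. ]), 0.66, array([0.3576, 0.2218])), (array([249.3, 235.6]), 0.59, array([ 0.4877, -0.0576])), (array([271.5, 174.4]), 0.54, array([0.5737, 0.243 ]))]
side stirrer_grip [(array([292.3, 233.6]), 0.83, array([ 0.5676, -0.187 ])), (array([269.5, 176. ]), 0.51, array([0.5502, 0.0655])), (array([292.9, 274.6]), 0.2, array([ 0.5496, -0.3096]))]
side stirrer []
49.0833
panel ((200.75404357910156, 213.57565307617188), (20.95362091064453, 22.277006149291992), 72.89727020263672)
[[0.5869 0.2914]
 [0.6085 0.2277]
 [0.5465 0.2063]
 [0.5253 0.2696]] [0.5668 0.2487] [(np.float64(0.06537622887187358), np.float64(19.49184298019054)), (np.float64(0.06729393804995061), np.float64(-71.
[... 3932 characters left out ...]
  90  78  67  57  64
147 145 144 143 145 124  89  96  97 125 150 159 156 159 137 127 106  98  98  97  96  98  99  98  95  92  94  75  64  58  61  58  62  60
139 140 139 137 139 139 102  99  96 122 151 138 118 102  97  95  96  95  96  98  98  95  95  89  71  60  60  61  63  58  60  56  58  60
138 140 142 141 138 142 116  92  97 100  97  97  95  97  98  98  98  97  97  95  87  73  57  59  62  59  59  59  54  59  59  59  59  93
144 144 143 143 142 141 105  90 117 111 102  99  98  99 100  95  95  85  68  60  64  56  62  62  59  57  63  59  60  58  93  98 134 142
141 141 145 141 144 138 141 115 117 108  99  96  96  93  79  63  61  57  59  55  55  55  62  62  61  59  56  93 102 138 144 144 145 145
```

```bash
python3 - <<'E'
from h import *
np.set_printoptions(precision=3,suppress=True)
q=down(108.5);x,y=.567,.2475
move_gripper(.05)
move_ptp((x,y,.2),q)
movel((x,y,.12),q,speed=.15);movel((x,y,.093),q,speed=.06)
f0=np.array(read_ft_force());print(read_time_s(),f0)
move_gripper(0,effort=25)
f=np.array(read_ft_force());print(read_finger_gap(),read_grasp_force(),f,read_ft_torque(),read_eef_pos(),read_time_s(),read_qpos())
E
```

```text
52.2167 [-1.041  0.071  0.727]
0.0133261902015049 29.46044147014618 [-0.159 -2.49   2.838] [-0.39   0.109  0.145] [0.568 0.247 0.094] 52.625 [ 0.139  0.653 -0.804  1.757  0.558  0.976  1.006]
```

```bash
python3 - <<'E'
from h import *
np.set_printoptions(precision=2,suppress=True)
x,y=.567,.2470
move_gripper(0,effort=70)
print(read_ft_force(),read_ft_torque(),read_time_s())
for a in(.2,.4,.6,.8,1.0,1.15,1.25,1.32,1.36):
    movel((x,y,.093),down(108.5-np.degrees(a)),speed=.1)
    f=read_ft_force();t=read_ft_torque();print(a,f,t,read_finger_gap(),round(read_time_s(),2))
    if np.linalg.norm(f)>40: print("STOP");break
E
```

```text
[ 0.25 -3.5   5.87] [-0.61  0.17  0.11] 52.8417
0.2 [-0.64 -3.01  6.12] [-0.6   0.07  0.01] 0.012735311566689379 53.19
0.4 [-0.   -2.83  6.76] [-0.76  0.07 -0.13] 0.013069336032557811 53.54
0.6 [-0.01 -4.08  5.5 ] [-0.66  0.1   0.09] 0.012891646863907745 53.89
0.8 [ 0.1  -2.87  6.5 ] [-0.77  0.08 -0.01] 0.012886560053763601 54.24
1.0 [ 0.15 -2.72  6.24] [-0.64  0.13  0.1 ] 0.0126128756576492 54.59
1.15 [ 0.34 -3.    6.39] [-0.67  0.12  0.06] 0.012683880096976975 54.89
1.25 [-0.58 -3.57  6.05] [-0.67  0.13  0.06] 0.013058006850261922 55.14
1.32 [-0.75 -3.82  5.67] [-0.69  0.14  0.15] 0.012690298389845039 55.39
1.36 [ 1.15 -3.95  7.69] [-0.77  0.1   1.01] 0.012795138882837337 55.64
```

```bash
python3 - <<'E'
from h import *
np.set_printoptions(precision=2,suppress=True)
pause(.5);print(read_ft_torque(),read_grasp_force(),read_joint_vel(),read_time_s())
read_camera("side");print([(np.round(d["at"]),d["confidence"]) for d in tip_of("side","stirrer_grip")],proj("side",(.568,-.174,.178)))
print(sign_off())
E
```

```text
[-0.78  0.07  0.98] 72.27806568145752 [-0.  0. -0. -0.  0.  0. -0.] 56.1417
[(array([294., 229.]), 0.84), (array([255., 213.]), 0.26)] [291.49 229.9 ]
the job is handed in; nothing more can be done
None
```

I handed the job in at about 56 s of the 72 s allowed: the balls are stirred and all nine were in the bowl, the stirrer stands released in its hole, and the switch is held against its end stop at start. I couldn't track each ball by sight, so the 10 mm shift of every ball is inferred from the final layout and the way they moved, not measured one by one.

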